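Fasten the box sealer's service cover with the slot key

ROBOT

A 6-joint arm with a two-finger parallel gripper is mounted at the origin on the work surface. World frame = base frame: x ahead of the robot, y to its left, z up, the work surface at z = 0. Lengths are in m, angles in rad, forces in N, time in s.
With the tool pointing down it reaches from about 0.4 to 0.825 m from the base axis. Payload 7 kg.
Tool frame: the origin (TCP) lies at the centre of the arm's flange, where the gripper is bolted on; the fingertips stand 178 mm ahead of it and the grasp point (between the pads) lies 159 mm ahead of it; z points along the fingers, y is the direction in which the jaws open and shut (so a half turn about z gives the same grasp; the last joint's range is limited). The gripper opens to 88 mm and grips with 3 to 60 N. Pads are 19 mm wide; open, the fingers measure 130 mm over their backs; the gripper's body (78 mm by 193 mm) begins 47 mm behind the grasp point.
Start: joints at [-0.886, 0.359, 0.012, 0, -1.224, -0.288], TCP at [0.261, -0.623, 0.405] pointing down, gripper open.
Joint ranges: [-3.07, 3.07], [-1.43, 2.12], [-1.02, 1.25], [-3.03, 1.67], [-3.05, -0], [-3.03, 3.03]. Speed limits (rad/s): [2.39, 2.39, 3.01, 3.14, 3.14, 3.14].

INTERFACE

Orientations are given as [roll, pitch, yaw] about the fixed x, y, z axes, in that order (R = Rz(yaw) Ry(pitch) Rx(roll)).
In Python, from station import * gives the robot as it stands.
- The arm moves only by the tool send_rows, never from a script. Its argument "motion" is a list of rows, each an object with "offset": the shift along the tool's x, y, z in cm, a list of three; "turn": the turn about the tool's z in degrees. In form: [{"offset": [x, y, z], "turn": turn}, ...]. A call has 1 to 8 rows; each row is the pose to reach, as a shift and turn from the pose commanded when the call began, along the tool's axes at that moment; what a row does not reach only later rows make up. A row lasts 1/10 s, in which the tool goes at most 50 mm and 8.59 degrees, less where a joint would pass 70% of its speed; a pose out of reach is approached as far as the arm can. A call with a gripper value outside its range is refused whole. "hand" is the opening, from -1 (shut) to 1 (fully open), set as the call begins (left out, the last holds). The fingers move at their own pace and stop on an object; "squeeze" is the grip in N (left out, the last holds). Time passes only in rows, so rows that repeat a pose let the fingers close. It gives the time, the measured TCP pose, the force and the opening at its end, in the units of the state.
- get_state(): the state, without advancing time (a new reading comes with each control period).
- grab_frame(name): name is "scene" or "side" or "wrist"; returns a dict with "frame" (480x640x3 uint8, blue, green, red), "range_z" (480x640 float32, m along the optical axis (not along the pixel's ray), 0 where there is no reading), "vertical_fov" (degrees; the focal length in pixels is half the picture's height over the tangent of half this angle, whatever the lens; pixels are square), "cx", "cy" (the principal point, pixels), "cam_to_world" (4x4, takes a point from camera to world coordinates). Camera axes: x right, y up, looking along -z (the intrinsics and any distortion apply to the point x, -y, -z); pixel columns grow to the right and rows downward; lengths in m; the calibration is good to about 2 mm. A picture is of the moment at which its call begins.
- job_done(): hands the job in, once; it reports no verdict.
The state is a dict: "t": time; "q": joint angles; "qd": joint speeds; "joint_efforts": joint torques, N m; "eef_pos": TCP position; "ee_rot": TCP orientation; "force": force on the tool from outside, world axes, zero at the start; "moment": the same for the moment, N m; "width": finger opening in m.
Only numpy, scipy, OpenCV 4.12 (cv2) and the standard library are available. Lean on these libraries where they do the work, as an engineer would, in place of code of your own. Each camera call takes 0.05 s, during which the arm holds its last target. There are 200 camera calls.

TASK

On the packing counter, the service cover of the white box sealer has one slotted quarter-turn stud still standing proud. Take the slot key from its wooden holder, use it to press that stud down and turn it clockwise (seen from above) until it stops and springs into its catch, head flush with its rim, without forcing it; then stand the key back in its holder, fully home. Touch the stud only with the key and leave everything else on the counter where it is.

Things in the scene. Friction and masses are not known exactly. Their poses are not given: they have to be found in the camera images.
- machine: The fixed white box sealer, 220 x 220 x 95 mm, with an aluminium service cover on top; its sealing bar, up to 117 mm high, runs along the +x edge of the top. Origin: centre of its underside, z up. The proud stud is at x -45, y -35 mm in this frame. A second stud, at x -45, y +70, is already home: leave it.
- stud_rim (a point): Fixed on the machine: centre of the top of the raised steel rim round the proud stud, 98 mm above the machine's origin; outer diameter 48, inner 38 mm. Its x axis is the machine's and points along two short dark marks on the cover beside the rim: the slot lies along them (within 27 degrees) once the stud is caught. The caught head is level with the rim within 1.5 mm.
- stud_slot (a point): Centre of the top face of the proud stud's round head (diameter 34 mm); moves with the stud. x runs along the slot, z up. Slot: 5 mm wide, 25 mm long, closed at its ends, 6 mm deep with a flat floor. At the start the top stands 4.5 mm above the rim and the slot lies roughly across the marks.
- stud: The stud, origin as stud_slot. A spring holds it up: 4 N to start it, 0.6 N more per mm, hard bottom 8.5 to 11.5 mm down. It must be held nearly bottomed (within 1 mm) while it turns, easily, clockwise, 39 to 91 degrees to a hard stop; depth and stop differ each time: feel for them. 0.1 N m of twist is enough. Let up there, it rises into the catch; let up early, it stays 3 to 5 mm sunk. Over 35 N of key contact spoils it.
- key: The loose slot key (0.1 to 0.2 kg, 87 mm high) upright in its holder. Origin: bottom centre of the blade, z up along the key, x along the width of blade and flat handle. Blade 22 mm (x) by 3.5 mm (y), 7 mm long; round shank diameter 20 mm up to 43 mm; collar diameter 36 mm, 43 to 47 mm; black handle 40 mm (x) by 12 mm thick (y), 47 to 87 mm. Half a turn makes no difference.
- key_collar (a point): Point on the key's axis at the underside of the collar, 43 mm above the blade's bottom.
- holder: The fixed wooden key holder, a 70 x 70 x 50 mm block with a round hole from above; origin: centre of its underside.
- holder_hole (a point): Centre of the hole's mouth at the top face of the holder, z up; hole diameter 27 mm, 45 mm deep. The key's shank hangs in it with the collar resting on the top face.
- carton_a: white carton of chocolate bar, 210 x 62 x 36 mm; a bystander on the counter, origin at its underside, to be left alone.
- carton_b: second white carton, 210 x 62 x 36 mm; a bystander on the counter, origin at its underside, to be left alone.
- blue_box: blue window box, 110 x 150 x 45 mm; a bystander on the counter, origin at its underside, to be left alone.
- spool: ribbon spool lying flat, 28 high, diameter 64 mm; a bystander on the counter, origin at its underside, to be left alone.
- card: small price-card stand, 30 x 70 footprint, height 50 mm; a bystander on the counter, origin at its underside, to be left alone.
- jar: amber glass jar, 85 high, diameter 72 mm; a bystander on the counter, origin at its underside, to be left alone.
- scraper: spatula lying flat; a bystander on the counter, to be left alone.
Mind the look-alikes: they are no part of the job. Leave any orange or yellow look-alike of the key alone.

How it is judged:
On the way, in this order (a step that is already met when the one before it is completed fails the run):
1. the key's blade is in the slot of the proud stud (z of key in the frame of stud_slot below -0.0035 m and horizontal distance between key and stud_slot below 0.005 m and angle between the x axis of key and the x axis of stud_slot, either way round below 0.3 rad), for 0.1 s.
2. the stud has been turned and sits in its catch (z of stud_slot in the frame of machine between 0.0958 and 0.1002 m and angle between the x axis of stud_slot and the x axis of machine, either way round below 0.55 rad), for 0.2 s.
At the end, for the whole second after the job is handed in: The stud sits in its catch: head within 2.2 mm of the rim's height and its slot within 0.55 rad of the marks; the key stands in its holder, collar within 7 mm of the hole's mouth (6 mm sideways), tilted less than 0.12 rad, at rest and released (all of step 2 and horizontal distance between key_collar and holder_hole below 0.006 m and distance between key_collar and holder_hole below 0.007 m and angle between key's own z axis and vertical below 0.12 rad and linear speed of key below 0.02 m/s); the robot touches nothing.
It fails at once if the key pushes or twists on the machine or its stud with more than 35 N (contact force between key and machine above 35 N).
It fails at once if the machine is hit by the arm or fingers, or the stud is worked with them (contact force between any of the fingers, the arm and machine above 5 N).
It fails at once if something else on the counter is moved by more than 20 mm (distance of any of carton_a, carton_b, blue_box, spool, card, jar, scraper from where it was at the start of the episode above 0.02 m).
It also fails if it takes over 72 s, if anything falls off the work surface, if the arm or the gripper's body presses on something with over 40 N, if the wrist force passes 120 N, or if a joint passes its speed limit or range.

## Working session

There is one attempt and no reset: what is moved stays moved. The work goes in short steps, Python scripts to look and compute and a tool call to move; the robot and the scene stay as the last step left them, time stands still between calls to the robot, and variables do not carry over. Pictures are saved under pics/ and viewed, about 8 in all and at most 12, crops included, and the job is handed in when it is done.

Besides the shell and the picture viewer there is one more tool, called as name(argument=value, ...), one argument or row to a line, values as JSON. send_rows: Moves the arm, as the interface text tells. Its arguments: {"type":"object","properties":{"motion":{"type":"array"},"hand":{"type":"number"},"squeeze":{"type":"number"}},"required":["motion"]}

```bash
mkdir -p pics; ls; cat > h.py <<'E'
from station import *
import numpy as np, cv2
def grab(n,tag):
    f=grab_frame(n); cv2.imwrite(f'pics/{tag}.png',f['frame']); np.savez(f'{tag}.npz',**f); return f
def pts(f):
    # world xyz for each pixel via depth
    h,w=f['range_z'].shape; fl=h/2/np.tan(np.radians(f['vertical_fov'])/2)
    v,u=np.mgrid[:h,:w]; z=f['range_z']
    P=np.stack([(u-f['cx'])/fl*z,-(v-f['cy'])/fl*z,-z,np.ones_like(z)],-1)
    return (P@np.array(f['cam_to_world']).T)[...,:3]
E
python3 - <<'E'
from h import *
a=grab('scene','s0');b=grab('side','d0');c=grab('wrist','w0')
print({k:v for k,v in a.items() if k not in('frame','range_z')}.keys(),a['vertical_fov'],a['cx'],a['cy'])
for f in(a,b,c):print(np.round(f['cam_to_world'],3).tolist(),f['vertical_fov'],f['cx'],f['cy'],[k for k in f])
im=np.hstack([a['frame'],b['frame']]);cv2.imwrite('pics/sd0.png',cv2.resize(im,(800,300),interpolation=cv2.INTER_AREA))
print(get_state())
E
```

```text
pics
dict_keys(['vertical_fov', 'cx', 'cy', 'cam_to_world']) 54.79508453852235 319.03192912397964 240.59205317096075
[[-0.5, -0.626, 0.598, 1.398], [0.866, -0.373, 0.333, 0.416], [0.015, 0.685, 0.729, 1.09], [0.0, 0.0, 0.0, 1.0]] 54.79508453852235 319.03192912397964 240.59205317096075 ['frame', 'range_z', 'vertical_fov', 'cx', 'cy', 'cam_to_world']
[[0.771, 0.397, -0.498, 0.05], [-0.637, 0.483, -0.601, -0.683], [0.002, 0.781, 0.625, 0.77], [0.0, 0.0, 0.0, 1.0]] 56.986038346977004 317.6728753610282 237.30164451231403 ['frame', 'range_z', 'vertical_fov', 'cx', 'cy', 'cam_to_world']
[[-0.386, -0.89, -0.243, 0.195], [0.923, -0.372, -0.102, -0.65], [0.0, -0.263, 0.965, 0.385], [0.0, 0.0, 0.0, 1.0]] 68.95738207146466 319.43845513495313 244.08113513474902 ['frame', 'range_z', 'vertical_fov', 'cx', 'cy', 'cam_to_world']
{'t': 0.15, 'q': array([-8.85924880e-01,  3.59230578e-01,  1.12646013e-02, -2.44960705e-04,
       -1.22416952e+00, -2.88112709e-01]), 'qd': array([ 0.00143004, -0.00254696,  0.00153717,  0.00146096, -0.00018998,
        0.00202245]), 'joint_efforts': array([ 2.66743045e-04, -5.83277714e+01,  2.93292761e+01,  7.00122043e+00,
        8.80812382e-03, -1.10483361e-04]), 'eef_pos': array([ 0.26077846, -0.62242091,  0.40393215]), 'ee_rot': array([ 3.14024324e+00, -1.59730620e-04, -2.74491718e+00]), 'force': array([ 0.77975443, -0.225997  , -0.92196116]), 'moment': array([-0.02197121, -0.03954056,  0.02791468]), 'width': 0.08743523403060127}
```

View pics/s0.png

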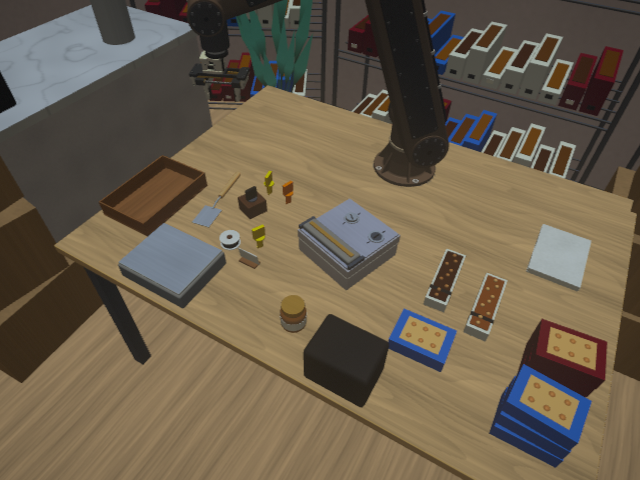

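View pics/d0.png

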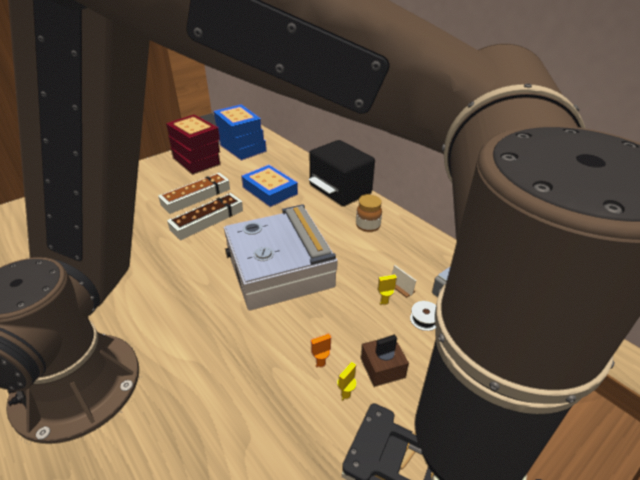

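The scene shows the key with its black handle in the wooden holder at scene (252,200) and side (385,350). The look-alikes are yellow at (268,180) and (259,233) and orange at (288,190). All of those stand without a holder, so the black one is the key. The studs are at (352,217) and (376,237). I'll confirm with a crop and measure.

```bash
python3 - <<'E'
from h import *
a=np.load('s0.npz');b=np.load('d0.npz')
c1=cv2.resize(a['frame'][170:290,190:410],None,fx=3.6,fy=3.6,interpolation=3)[:, :790]
c2=cv2.resize(b['frame'][200:400,210:440],(400,348));
c1=cv2.resize(a['frame'][170:290,190:410],(400,218)); 
cv2.imwrite('pics/crop0.png',np.hstack([cv2.resize(a['frame'][150:300,190:410],(440,300),interpolation=3)[:, :400],c2[:300]])) 
cv2.imwrite('pics/crop0.png',np.vstack([cv2.resize(a['frame'][175:285,230:410],(480,293),interpolation=3),cv2.resize(b['frame'][205:395,215:430],(480,424),interpolation=3)[:306]]))
PA=pts(a);PB=pts(b)
def loc(P,uvs,t):
    for u,v in uvs: print(t,(u,v),np.round(np.median(P[v-1:v+2,u-1:u+2].reshape(-1,3),0),4))
loc(PA,[(252,192),(248,205),(252,203),(352,217),(376,237),(350,203),(300,240),(350,270),(398,238)],'s')
loc(PB,[(386,345),(375,365),(385,355),(264,253),(252,228),(226,222),(240,285),(334,258)],'d')
# holder top plane: z 0.045..0.055 near key
for P,t in((PA,'s'),(PB,'d')):
    k=PA[192,252]
    m=(np.hypot(P[...,0]-k[0],P[...,1]-k[1])<0.07)
    for lo,hi in((.045,.054),(.085,.1),(.06,.1)):
        q=P[m&(P[...,2]>lo)&(P[...,2]<hi)]
        if len(q)>5:
            r=cv2.minAreaRect((q[:,:2]*1000).astype(np.float32)); print(t,lo,len(q),np.round(q.mean(0),4),r)
    mm=(np.abs(P[...,2]-.095)<.002)&(P[...,1]>-.45)&(P[...,1]<.2)&(P[...,0]>.35)&(P[...,0]<.9)
    q=P[mm];print(t,'cover',len(q),cv2.minAreaRect((q[:,:2]*1000).astype(np.float32)))
E
```

```text
s (252, 192) [ 0.491  -0.3455  0.0834]
s (248, 205) [ 0.522  -0.345   0.0482]
s (252, 203) [ 0.5095 -0.3383  0.048 ]
s (352, 217) [4.45e-01 1.00e-04 9.76e-02]
s (376, 237) [0.485  0.1008 0.0997]
s (350, 203) [ 0.3876 -0.0371  0.094 ]
s (300, 240) [ 0.5717 -0.1123  0.0514]
s (350, 270) [0.6303 0.0892 0.0885]
s (398, 238) [0.4405 0.1536 0.0823]
d (386, 345) [ 0.4866 -0.3591  0.0848]
d (375, 365) [ 0.4571 -0.3626  0.0533]
d (385, 355) [ 0.4868 -0.3608  0.0571]
d (264, 253) [ 0.4487 -0.0066  0.1044]
d (252, 228) [0.4805 0.0914 0.1007]
d (226, 222) [0.5006 0.2798 0.0033]
d (240, 285) [ 0.3789 -0.0008  0.0379]
d (334, 258) [ 0.562  -0.1219  0.1027]
s 0.045 205 [ 0.4991 -0.3446  0.0492] ((491.781494140625, -350.4733581542969), (73.85468292236328, 72.69497680664062), 65.5018081665039)
s 0.085 46 [ 0.4938 -0.3498  0.0916] ((492.3044738769531, -349.7327880859375), (17.352497100830078, 39.43547439575195), 70.55484771728516)
s 0.06 120 [ 0.4949 -0.3486  0.0794] ((492.5611267089844, -349.7177734375), (17.697233200073242, 43.80288314819336), 70.26187133789062)
s cover 1549 ((467.3006286621094, -102.27719116210938), (474.4801025390625, 223.06129455566406), 74.10163116455078)
d 0.045 648 [ 0.4817 -0.362   0.0518] ((491.5332336425781, -354.4690856933594), (71.69685363769531, 71.63394165039062), 68.04238891601562)
d 0.085 176 [ 0.4892 -0.3558  0.094 ] ((491.1608581542969, -354.6795959472656), (13.173270225524902, 39.448822021484375), 71.75241088867188)
d 0.06 338 [ 0.4881 -0.3569  0.0838] ((490.95599365234375, -354.9698486328125), (13.692203521728516, 40.864990234375), 71.18350219726562)
d cover 1225 ((552.9520874023438, -6.1875), (638.2879028320312, 384.5859375), 50.602603912353516)
```

View pics/crop0.png

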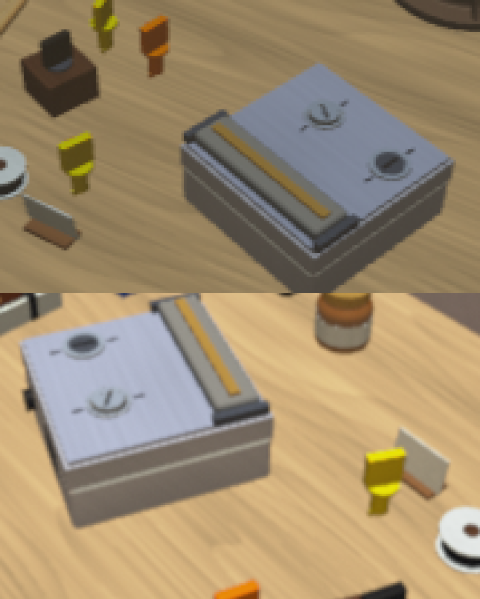

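The crop confirms it. The black-handled key is in the wooden block. The orange and yellow keys stand free, so they are the decoys. The stud with the bright slot across the marks, at scene (352,217), is the proud one. Next I'll work out the approach.

```bash
cat >> h.py <<'E'
from scipy.spatial.transform import Rotation as Ro
def rel(p,yaw=None):
    """offset (cm) & turn (deg) for TCP target p (world), yaw deg (tool pointing down)"""
    s=get_state(); R=Ro.from_euler('xyz',s['ee_rot']).as_matrix()
    y=np.degrees(s['ee_rot'][2]); print('t',round(s['t'],2),'pos',s['eef_pos'].round(4),'rot',np.degrees(s['ee_rot']).round(2),'F',s['force'].round(2),'M',s['moment'].round(3),'w',round(s['width'],4))
    print('offset',(R.T@(np.array(p)-s['eef_pos'])*100).round(2),'turn',None if yaw is None else round(-((yaw-y+180)%360-180),2))
E
python3 - <<'E'
from h import *
for n in('s0','d0'):
    a=np.load(n+'.npz');P=pts(a);hsv=cv2.cvtColor(a['frame'],cv2.COLOR_BGR2HSV)
    m=((hsv[...,1]>200)&(hsv[...,2]>120)&(hsv[...,0]<34)).astype(np.uint8)
    k,l,st,c=cv2.connectedComponentsWithStats(m)
    for i in range(1,k):
        q=P[l==i]
        if st[i,4]>40: print(n,c[i].round(),st[i,4],np.round(np.median(q,0),3),'zmax',q[:,2].max().round(3))
rel([.4915,-.352,.34],-199)
E
```

```text
d0 [386. 287.] 338 [ 0.617 -0.239  0.066] zmax 0.77
d0 [321. 348.] 415 [ 0.395 -0.275  0.068] zmax 0.77
d0 [347. 381.] 356 [ 0.385 -0.36   0.069] zmax 0.092
t 0.15 pos [ 0.2608 -0.6224  0.4039] rot [ 1.7992e+02 -1.0000e-02 -1.5727e+02] F [ 0.78 -0.23 -0.92] M [-0.022 -0.04   0.028] w 0.0874
offset [-31.73  16.02   6.41] turn 41.73
```

send_rows(
  motion=[
    {"offset": [-31.7,16.0,6.4],"turn": 41.7},
    {"offset": [-31.7,16.0,6.4],"turn": 41.7},
    {"offset": [-31.7,16.0,6.4],"turn": 41.7},
    {"offset": [-31.7,16.0,6.4],"turn": 41.7},
    {"offset": [-31.7,16.0,6.4],"turn": 41.7},
    {"offset": [-31.7,16.0,6.4],"turn": 41.7},
    {"offset": [-31.7,16.0,6.4],"turn": 41.7},
    {"offset": [-31.7,16.0,6.4],"turn": 41.7},
  ],
)

```text
t: 0.95
eef_pos: [0.4932, -0.3495, 0.3397]
ee_rot: [3.141, -0.001, 2.813]
force: [-0.3, -1.0, 0.6]
width: 0.0878
```

send_rows(
  motion=[
    {"offset": [0,0,0],"turn": 0},
    {"offset": [0,0,0],"turn": 0},
    {"offset": [0,0,0],"turn": 0},
  ],
)

```text
t: 1.25
eef_pos: [0.491, -0.353, 0.3407]
ee_rot: [-3.142, -0.0, 2.81]
force: [-0.6, 0.9, -0.4]
width: 0.0875
```

```bash
python3 - <<'E'
from h import *
rel([.4915,-.352,.34],-199)
f=grab('wrist','w1');P=pts(f)
m=np.hypot(P[...,0]-.4915,P[...,1]+.352)<.06
for lo,hi in((.044,.0525),(.07,.11),(.087,.105)):
    q=P[m&(P[...,2]>lo)&(P[...,2]<hi)]
    if len(q)>5: print(lo,len(q),'z',np.median(q[:,2]).round(4),cv2.minAreaRect((q[:,:2]*1000).astype(np.float32)))
E
```

```text
t 1.25 pos [ 0.491  -0.353   0.3407] rot [-1.80e+02 -1.00e-02  1.61e+02] F [-0.55  0.88 -0.38] M [-0.035  0.014 -0.043] w 0.0875
offset [-0.02  0.11  0.07] turn 0.0
0.044 5434 z 0.051 ((490.422119140625, -354.0870361328125), (70.18677520751953, 70.54837036132812), 67.76982116699219)
0.07 1077 z 0.0948 ((489.94189453125, -353.8740539550781), (11.999868392944336, 39.97489929199219), 71.77898406982422)
0.087 994 z 0.0949 ((489.97216796875, -353.884033203125), (11.999868392944336, 39.91115188598633), 71.77898406982422)
```

View pics/w1.png

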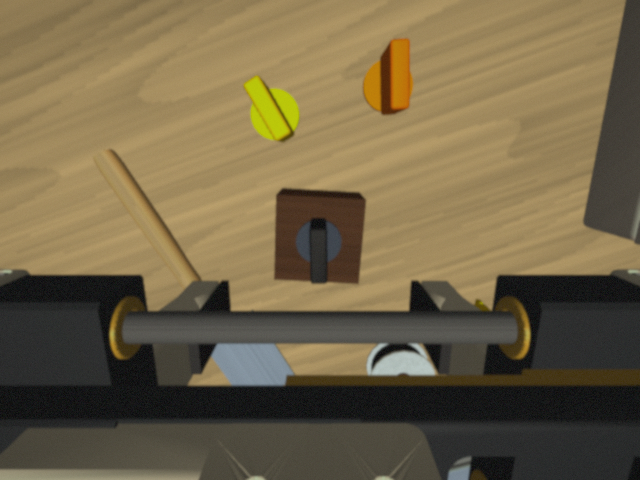

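The wrist view shows the key at (318,250) in its holder with free space for both fingers. I'll go down and grip.

send_rows(
  motion=[
    {"offset": [0.1,-0.1,3],"turn": -0.8},
    {"offset": [0.1,-0.1,6],"turn": -0.8},
    {"offset": [0.1,-0.1,8],"turn": -0.8},
    {"offset": [0.1,-0.1,9.5],"turn": -0.8},
    {"offset": [0.1,-0.1,10.4],"turn": -0.8},
    {"offset": [0.1,-0.1,10.4],"turn": -0.8},
    {"offset": [0.1,-0.1,10.4],"turn": -0.8},
  ],
)

```text
t: 2.0
eef_pos: [0.4901, -0.3536, 0.2373]
ee_rot: [-3.141, 0.001, 2.824]
force: [-0.9, -0.6, 0.9]
width: 0.0876
```

send_rows(
  motion=[
    {"offset": [0,0,0],"turn": 0},
    {"offset": [0,0,0],"turn": 0},
    {"offset": [0,0,0],"turn": 0},
    {"offset": [0,0,0],"turn": 0},
    {"offset": [0,0,0],"turn": 0},
    {"offset": [0,0,0],"turn": 0},
    {"offset": [0,0,0],"turn": 0},
    {"offset": [0,0,0],"turn": 0},
  ],
  hand=-1,
  squeeze=40,
)

```text
t: 2.8
eef_pos: [0.4901, -0.3531, 0.2366]
ee_rot: [-3.142, -0.0, 2.825]
force: [-0.8, -0.1, -0.1]
width: 0.0294
```

```bash
python3 - <<'E'
from h import *
rel([.490,-.354,.236],161.8)
E
```

```text
t 2.8 pos [ 0.4901 -0.3531  0.2366] rot [-1.8000e+02 -1.0000e-02  1.6184e+02] F [-0.77 -0.07 -0.08] M [-0.027  0.001 -0.059] w 0.0294
offset [-0.02 -0.09  0.06] turn 0.04
```

Still closing.

send_rows(
  motion=[
    {"offset": [0,0,0],"turn": 0},
    {"offset": [0,0,0],"turn": 0},
    {"offset": [0,0,0],"turn": 0},
    {"offset": [0,0,0],"turn": 0},
    {"offset": [0,0,0],"turn": 0},
    {"offset": [0,0,0],"turn": 0},
  ],
)

```text
t: 3.4
eef_pos: [0.4901, -0.3531, 0.2367]
ee_rot: [-3.142, -0.0, 2.825]
force: [0.7, -0.2, -1.4]
width: 0.012
```

send_rows(
  motion=[
    {"offset": [0,0,-1],"turn": 0},
    {"offset": [0,0,-3],"turn": 0},
    {"offset": [0,0,-5],"turn": 0},
    {"offset": [0,0,-7],"turn": 0},
    {"offset": [0,0,-9],"turn": 0},
    {"offset": [0,0,-11],"turn": 0},
    {"offset": [0,0,-12],"turn": 0},
    {"offset": [0,0,-12],"turn": 0},
  ],
)

```text
t: 4.2
eef_pos: [0.4903, -0.3532, 0.3585]
ee_rot: [-3.141, 0.003, 2.825]
force: [-0.9, -0.3, -1.6]
width: 0.0123
```

```bash
python3 - <<'E'
from h import *
# first look from above stud: TCP z .36
rel([.447,-.004,.36],-110)
E
```

```text
t 4.2 pos [ 0.4903 -0.3532  0.3585] rot [-1.7999e+02  1.7000e-01  1.6184e+02] F [-0.9  -0.32 -1.61] M [-0.048 -0.008  0.006] w 0.0123
offset [15.   31.83 -0.2 ] turn -88.16
```

send_rows(
  motion=[
    {"offset": [8,38,-1],"turn": -88},
    {"offset": [8,38,-1],"turn": -88},
    {"offset": [8,38,-1],"turn": -88},
    {"offset": [8,38,-1],"turn": -88},
    {"offset": [8,38,-1],"turn": -88},
    {"offset": [8,38,-1],"turn": -88},
    {"offset": [8,38,-1],"turn": -88},
    {"offset": [8,38,-1],"turn": -88},
  ],
)

```text
t: 5.0
eef_pos: [0.5321, 0.0355, 0.3658]
ee_rot: [3.141, -0.001, -2.251]
force: [0.8, -0.7, -1.4]
width: 0.0116
```

```bash
python3 - <<'E'
from h import *
rel([.468,.052,.37],-110)
E
```

```text
t 5.0 pos [0.5321 0.0355 0.3658] rot [ 1.7995e+02 -5.0000e-02 -1.2900e+02] F [ 0.76 -0.71 -1.36] M [-0.096 -0.097 -0.054] w 0.0116
offset [ 2.75  6.02 -0.41] turn -19.0
```

send_rows(
  motion=[
    {"offset": [2.7,6.0,0],"turn": -19},
    {"offset": [2.7,6.0,0],"turn": -19},
    {"offset": [2.7,6.0,0],"turn": -19},
    {"offset": [2.7,6.0,0],"turn": -19},
    {"offset": [2.7,6.0,0],"turn": -19},
    {"offset": [2.7,6.0,0],"turn": -19},
  ],
)

```text
t: 5.6
eef_pos: [0.4693, 0.05, 0.3662]
ee_rot: [3.141, -0.001, -1.929]
force: [0.1, -0.3, -0.8]
width: 0.0117
```

```bash
python3 - <<'E'
from h import *
rel([.468,.052,.37],-110)
f=grab('wrist','w2');P=pts(f)
T=np.array(f['cam_to_world']);fl=240/np.tan(np.radians(f['vertical_fov'])/2)
p=np.linalg.inv(T)@np.array([.447,-.004,.1,1]);u=p[0]/-p[2]*fl+f['cx'];v=-p[1]/-p[2]*fl+f['cy'];print(u,v)
x,y=int(u)-90,max(0,int(v)-70);c=f['frame'][y:y+140,x:x+180];print(x,y)
cv2.imwrite('pics/w2c.png',np.vstack([cv2.resize(f['frame'],(400,300)).copy(),cv2.resize(c,(400,300),interpolation=3)]) if 0 else np.hstack([cv2.resize(f['frame'],(400,300)),cv2.resize(c,(400,300),interpolation=3)]))
E
```

```text
t 5.6 pos [0.4693 0.05   0.3662] rot [ 1.7997e+02 -3.0000e-02 -1.1050e+02] F [ 0.06 -0.25 -0.76] M [ 0.019  0.086 -0.02 ] w 0.0117
offset [-0.15  0.19 -0.38] turn -0.5
321.1229693877248 167.96707836486272
231 97
```

View pics/w2c.png

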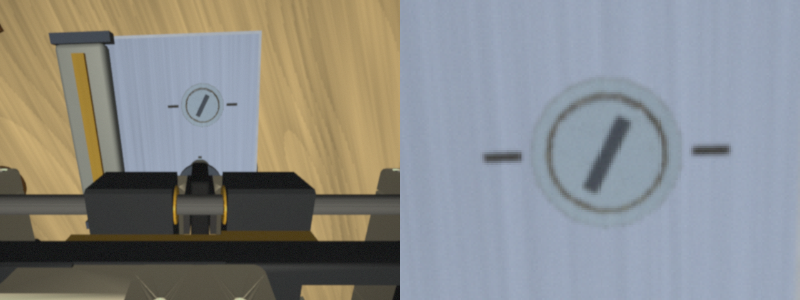

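The stud head is centred near crop (607,153), with the slot tilted about 28° from image vertical. The two marks are at (503,157) and (711,150). I'll measure it precisely in world coordinates.

```bash
cat > stud.py <<'E'
from h import *
def stud(f,guess=(.447,-.004),zt=.1025):
    T=np.array(f['cam_to_world']);fl=240/np.tan(np.radians(f['vertical_fov'])/2)
    v,u=np.mgrid[:480,:640]
    d=np.stack([(u-f['cx'])/fl,-(v-f['cy'])/fl,-np.ones(u.shape)],-1)@T[:3,:3].T
    W=lambda z:T[:3,3]+d*((z-T[2,3])/d[...,2])[...,None]
    P=W(zt); g=cv2.cvtColor(f['frame'],cv2.COLOR_BGR2GRAY)
    c=np.array(guess)
    for _ in range(3):
        r=np.hypot(P[...,0]-c[0],P[...,1]-c[1]); m=r<.0155
        s=m&(g<np.median(g[m])-40); q=P[s][:,:2]; c=q.mean(0)
    r0=cv2.minAreaRect((q*1000).astype(np.float32)); w,V=np.linalg.eigh(np.cov(q.T)); a=np.degrees(np.arctan2(V[1,1],V[0,1]))%180
    print('slot c',c.round(4),'rect',r0,'yaw',a.round(1))
    D=pts(f)
    for lo,hi in((0,.016),(.0195,.0235),(.03,.04)):
        z=D[(r>lo)&(r<hi)&(f['range_z']>0)][:,2]; print(lo,np.median(z).round(4),len(z))
    # marks at cover z
    Q=W(.095); r=np.hypot(*(Q[...,:2]-c).transpose(2,0,1)); m=(r>.027)&(r<.042)
    s=m&(g<np.median(g[m])-50); q=Q[s][:,:2]; x=q@np.array([1,0])
    l=q[q[:,0]<c[0]].mean(0);h=q[q[:,0]>c[0]].mean(0);print('marks',l.round(4),h.round(4),'mid',((l+h)/2).round(4),'yaw',np.degrees(np.arctan2(*(h-l)[::-1])).round(1),len(q))
    return c,a
E
python3 - <<'E'
from stud import *
stud(np.load('w2.npz'))
# second view from side & machine check
stud(np.load('d0.npz'))
E
```

```text
slot c [ 0.4455 -0.003 ] rect ((445.6537170410156, -2.866652488708496), (24.697587966918945, 4.669347763061523), 43.658992767333984) yaw 43.8
0 0.1033 1750
0.0195 0.0988 1170
0.03 0.096 4780
marks [0.414  0.0076] [ 0.4771 -0.0135] mid [ 0.4456 -0.003 ] yaw -18.5 119
slot c [ 0.4506 -0.0209] rect ((450.8635559082031, -20.751527786254883), (9.396879196166992, 0.8521764874458313), 8.529840469360352) yaw 8.0
0 0.1024 101
0.0195 0.0994 65
0.03 0.0979 272
marks [0.4339 0.0039] [0.4595 0.0072] mid [0.4467 0.0056] yaw 7.3 12
```

```bash
python3 - <<'E'
from h import *
rel([.4452,-.003,.345],-136.2)
E
```

```text
t 5.65 pos [0.4693 0.0499 0.3663] rot [ 1.7997e+02 -3.0000e-02 -1.1050e+02] F [-0.61  0.39 -1.5 ] M [0.064 0.078 0.02 ] w 0.0116
offset [5.8  0.4  2.13] turn 25.7
```

send_rows(
  motion=[
    {"offset": [3,0.4,0.5],"turn": 8},
    {"offset": [5.8,0.4,1],"turn": 16},
    {"offset": [5.8,0.4,1.8],"turn": 24},
    {"offset": [5.8,0.4,2.1],"turn": 25.7},
    {"offset": [5.8,0.4,2.1],"turn": 25.7},
    {"offset": [5.8,0.4,2.1],"turn": 25.7},
    {"offset": [5.8,0.4,2.1],"turn": 25.7},
  ],
)

```text
t: 6.35
eef_pos: [0.4455, -0.0024, 0.3459]
ee_rot: [-3.141, 0.0, -2.373]
force: [-0.6, -0.2, -1.2]
width: 0.0113
```

```bash
python3 - <<'E'
from h import *
rel([.4452,-.003,.345],-136.2)
f=grab('wrist','w3')
c=f['frame'][150:300,220:420]; cv2.imwrite('pics/w3c.png',cv2.resize(c,(800,600),interpolation=3))
T=np.array(f['cam_to_world']);fl=240/np.tan(np.radians(f['vertical_fov'])/2)
s=get_state();R=Ro.from_euler('xyz',s['ee_rot']).as_matrix();tcp=s['eef_pos']
def px(w):
    p=np.linalg.inv(T)@np.r_[w,1];return np.round([(p[0]/-p[2]*fl+f['cx']-220)*4,(-p[1]/-p[2]*fl+f['cy']-150)*4],1)
for n,o in dict(bladeY0=(.011,0,.2296),bl_l=(.011,-.00175,.2296),bl_r=(.011,.00175,.2296),collar=(.018,0,.1866),shank7=(.010,0,.2226)).items(): print(n,px(tcp+R@np.array(o)))
a=np.radians(-136.2);x=np.array([np.cos(a),np.sin(a),0])
for n,k in dict(c=0,end=.0125,mend=-.0125).items(): print('slot',n,px(np.array([.4455,-.003,.1025])+k*x))
E
```

```text
t 6.35 pos [ 0.4455 -0.0024  0.3459] rot [-1.7999e+02  2.0000e-02 -1.3597e+02] F [-0.57 -0.17 -1.19] M [0.02  0.067 0.001] w 0.0113
offset [ 0.06 -0.02  0.09] turn 0.23
bladeY0 [395.3 393.3]
bl_l [384.2 393.3]
bl_r [406.5 393.3]
collar [394.3 433.7]
shank7 [395.2 412.3]
slot c [392.9 431.8]
slot end [393.1 359.8]
slot mend [392.8 501.7]
```

View pics/w3c.png

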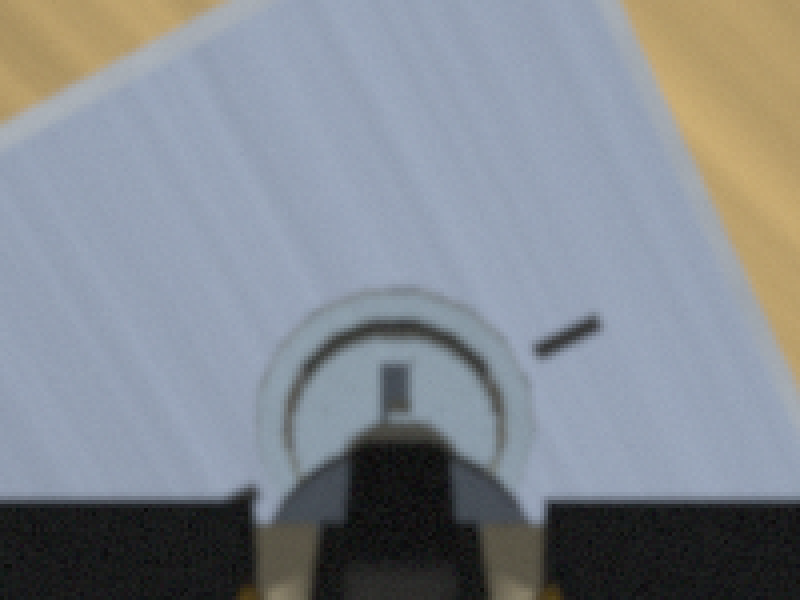

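The slot (centre crop x≈395, near end y≈361) lines up with the blade (about x 397). I'll descend in small steps and watch the force.

send_rows(
  motion=[
    {"offset": [0.03,0,0.6],"turn": 0.2},
    {"offset": [0.03,0,1.0],"turn": 0.2},
    {"offset": [0.03,0,1.3],"turn": 0.2},
    {"offset": [0.03,0,1.6],"turn": 0.2},
    {"offset": [0.03,0,1.6],"turn": 0.2},
  ],
)

```text
t: 6.9
eef_pos: [0.4449, -0.0031, 0.3293]
ee_rot: [-3.141, -0.0, -2.379]
force: [1.1, -1.1, -1.9]
width: 0.0117
```

send_rows(
  motion=[
    {"offset": [0,0,0.1],"turn": 0},
    {"offset": [0,0,0.2],"turn": 0},
    {"offset": [0,0,0.2],"turn": 0},
  ],
)

```text
t: 7.2
eef_pos: [0.445, -0.003, 0.3277]
ee_rot: [-3.141, 0.0, -2.379]
force: [0.8, -0.8, -2.6]
width: 0.0119
```

```bash
python3 - <<'E'
from h import *
rel([.4455,-.003,.326],-136.2)
E
```

```text
t 7.2 pos [ 0.445  -0.003   0.3277] rot [-1.7999e+02  1.0000e-02 -1.3631e+02] F [ 0.83 -0.85 -2.59] M [-0.427 -0.627  0.042] w 0.0119
offset [-0.04 -0.03  0.17] turn -0.11
```

The key is 4–5 mm into the slot with no upward force and a slight side load. I'll ease off sideways and continue down.

send_rows(
  motion=[
    {"offset": [0,-0.03,0],"turn": 0},
    {"offset": [0,-0.03,0.1],"turn": 0},
    {"offset": [0,-0.03,0.2],"turn": 0},
    {"offset": [0,-0.03,0.3],"turn": 0},
    {"offset": [0,-0.03,0.3],"turn": 0},
  ],
)

```text
t: 7.7
eef_pos: [0.4451, -0.0032, 0.3247]
ee_rot: [-3.142, 0.0, -2.379]
force: [-1.2, 0.3, 1.6]
width: 0.0116
```

```bash
python3 - <<'E'
from h import *
rel([.4455,-.003,.326],-136.2)
E
```

```text
t 7.7 pos [ 0.4451 -0.0032  0.3247] rot [-180.      0.   -136.31] F [-1.21  0.25  1.64] M [0.155 0.484 0.001] w 0.0116
offset [-0.05 -0.02 -0.13] turn -0.11
```

send_rows(
  motion=[
    {"offset": [0,0,0.2],"turn": 0},
    {"offset": [0,0,0.4],"turn": 0},
    {"offset": [0,0,0.6],"turn": 0},
    {"offset": [0,0,0.75],"turn": 0},
    {"offset": [0,0,0.75],"turn": 0},
  ],
)

```text
t: 8.2
eef_pos: [0.4451, -0.0032, 0.3172]
ee_rot: [-3.141, 0.0, -2.379]
force: [-2.5, -0.1, 7.0]
width: 0.0118
```

send_rows(
  motion=[
    {"offset": [0,0,0.05],"turn": 0},
    {"offset": [0,0,0.05],"turn": 0},
  ],
)

```text
t: 8.4
eef_pos: [0.4451, -0.0032, 0.3169]
ee_rot: [-3.141, 0.0, -2.379]
force: [-2.1, 0.7, 6.9]
width: 0.0116
```

send_rows(
  motion=[
    {"offset": [0,0,0.05],"turn": 0},
    {"offset": [0,0,0.05],"turn": 0},
  ],
)

```text
t: 8.6
eef_pos: [0.4451, -0.0032, 0.3164]
ee_rot: [-3.141, 0.0, -2.379]
force: [-3.0, 0.2, 7.9]
width: 0.0118
```

send_rows(
  motion=[
    {"offset": [0,0,0.05],"turn": 0},
    {"offset": [0,0,0.05],"turn": 0},
  ],
)

```text
t: 8.8
eef_pos: [0.4451, -0.0032, 0.316]
ee_rot: [-3.141, 0.0, -2.379]
force: [-2.4, 1.0, 10.3]
width: 0.0117
```

send_rows(
  motion=[
    {"offset": [0,0,0.05],"turn": 0},
    {"offset": [0,0,0.05],"turn": 0},
  ],
)

```text
t: 9.0
eef_pos: [0.4452, -0.0032, 0.3159]
ee_rot: [-3.141, 0.0, -2.379]
force: [-4.5, 1.4, 13.3]
width: 0.0117
```

send_rows(
  motion=[
    {"offset": [0,0,0.05],"turn": 0},
    {"offset": [0,0,0.05],"turn": 0},
  ],
)

```text
t: 9.2
eef_pos: [0.4452, -0.0032, 0.3158]
ee_rot: [-3.141, 0.0, -2.379]
force: [-6.8, 1.9, 16.1]
width: 0.0117
```

It bottomed at TCP z≈0.316, with the force now jumping. I'll relieve the side load and start turning clockwise (+turn).

send_rows(
  motion=[
    {"offset": [0.03,0.05,-0.02],"turn": 0},
    {"offset": [0.03,0.05,-0.02],"turn": 0},
  ],
)

```text
t: 9.4
eef_pos: [0.4449, -0.0031, 0.3159]
ee_rot: [-3.14, 0.001, -2.378]
force: [-3.8, 0.1, 12.9]
width: 0.0118
```

send_rows(
  motion=[
    {"offset": [0,0,0],"turn": 4},
    {"offset": [0,0,0],"turn": 8},
    {"offset": [0,0,0],"turn": 8},
  ],
)

```text
t: 9.7
eef_pos: [0.4449, -0.003, 0.3159]
ee_rot: [-3.141, 0.001, -2.521]
force: [-4.2, 1.2, 13.5]
width: 0.0118
```

```bash
python3 - <<'E'
from h import *
rel([.4455,-.003,.316],-136.2)
E
```

```text
t 9.7 pos [ 0.4449 -0.003   0.3159] rot [-1.7995e+02  7.0000e-02 -1.4442e+02] F [-4.19  1.18 13.48] M [0.295 1.774 0.003] w 0.0118
offset [-0.05 -0.03 -0.01] turn -8.22
```

send_rows(
  motion=[
    {"offset": [0,0,0],"turn": 5},
    {"offset": [0,0,0],"turn": 10},
    {"offset": [0,0,0],"turn": 15},
    {"offset": [0,0,0],"turn": 15},
  ],
)

```text
t: 10.1
eef_pos: [0.4449, -0.0028, 0.3159]
ee_rot: [-3.141, 0.002, -2.783]
force: [-4.1, 2.7, 13.3]
width: 0.0118
```

```bash
python3 - <<'E'
from h import *
rel([.4455,-.003,.316],-136.2)
E
```

```text
t 10.1 pos [ 0.4449 -0.0028  0.3159] rot [-1.7999e+02  9.0000e-02 -1.5946e+02] F [-4.06  2.74 13.28] M [0.791 1.849 0.018] w 0.0118
offset [-0.05 -0.04 -0.01] turn -23.26
```

send_rows(
  motion=[
    {"offset": [0,0,0],"turn": 5},
    {"offset": [0,0,0],"turn": 10},
    {"offset": [0,0,0],"turn": 14},
    {"offset": [0,0,0],"turn": 14},
  ],
)

```text
t: 10.5
eef_pos: [0.445, -0.0027, 0.3159]
ee_rot: [3.141, 0.002, -3.027]
force: [-5.0, 3.6, 13.4]
width: 0.0118
```

```bash
python3 - <<'E'
from h import *
rel([.4455,-.003,.316],-136.2)
E
```

```text
t 10.5 pos [ 0.445  -0.0027  0.3159] rot [ 1.7996e+02  1.1000e-01 -1.7343e+02] F [-5.    3.57 13.45] M [ 1.29   1.867 -0.   ] w 0.0118
offset [-0.05 -0.04 -0.01] turn -37.23
```

send_rows(
  motion=[
    {"offset": [0,0,0],"turn": 3},
    {"offset": [0,0,0],"turn": 6},
    {"offset": [0,0,0],"turn": 6},
  ],
)

```text
t: 10.8
eef_pos: [0.445, -0.0026, 0.3159]
ee_rot: [3.141, 0.002, -3.131]
force: [-4.1, 3.9, 13.1]
width: 0.0117
```

```bash
python3 - <<'E'
from h import *
rel([.4455,-.003,.316],-136.2)
E
```

```text
t 10.8 pos [ 0.445  -0.0026  0.3159] rot [ 1.7994e+02  1.1000e-01 -1.7939e+02] F [-4.06  3.91 13.11] M [1.447 1.834 0.051] w 0.0117
offset [-0.05 -0.04 -0.01] turn -43.19
```

send_rows(
  motion=[
    {"offset": [0,0,0],"turn": 4},
    {"offset": [0,0,0],"turn": 4},
  ],
)

```text
t: 11.0
eef_pos: [0.445, -0.0026, 0.3159]
ee_rot: [3.14, 0.002, 3.082]
force: [-3.7, 3.4, 12.6]
width: 0.0119
```

```bash
python3 -c "
from h import *
rel([.4455,-.003,.316],-136.2)"
```

```text
t 11.0 pos [ 0.445  -0.0026  0.3159] rot [1.7993e+02 1.2000e-01 1.7658e+02] F [-3.65  3.36 12.59] M [ 1.498  1.777 -0.029] w 0.0119
offset [-0.05 -0.04 -0.01] turn -47.22
```

send_rows(
  motion=[
    {"offset": [0,0,0],"turn": 4},
    {"offset": [0,0,0],"turn": 4},
  ],
)

```text
t: 11.2
eef_pos: [0.4451, -0.0025, 0.3159]
ee_rot: [3.14, 0.002, 3.012]
force: [-3.6, 4.3, 13.6]
width: 0.0116
```

```bash
python3 -c "
from h import *
rel([.4455,-.003,.316],-136.2)"
```

```text
t 11.2 pos [ 0.4451 -0.0025  0.3159] rot [1.7992e+02 1.2000e-01 1.7258e+02] F [-3.6   4.35 13.57] M [ 1.612  1.697 -0.011] w 0.0116
offset [-0.05 -0.04 -0.01] turn -51.22
```

send_rows(
  motion=[
    {"offset": [0,0,0],"turn": 3},
    {"offset": [0,0,0],"turn": 3},
  ],
)

```text
t: 11.4
eef_pos: [0.4451, -0.0025, 0.3159]
ee_rot: [3.14, 0.002, 2.96]
force: [-4.9, 3.9, 11.7]
width: 0.0115
```

```bash
python3 -c "
from h import *
rel([.4455,-.003,.316],-136.2)"
```

```text
t 11.4 pos [ 0.4451 -0.0025  0.3159] rot [1.7991e+02 1.1000e-01 1.6961e+02] F [-4.94  3.86 11.74] M [ 1.75   1.678 -0.027] w 0.0115
offset [-0.05 -0.04 -0.01] turn -54.19
```

send_rows(
  motion=[
    {"offset": [0,0,0],"turn": 3},
    {"offset": [0,0,0],"turn": 3},
  ],
)

```text
t: 11.6
eef_pos: [0.4451, -0.0025, 0.3159]
ee_rot: [3.14, 0.002, 2.908]
force: [-3.9, 5.5, 12.4]
width: 0.0116
```

```bash
python3 -c "
from h import *
rel([.4455,-.003,.316],-136.2)"
```

```text
t 11.6 pos [ 0.4451 -0.0025  0.3159] rot [1.7989e+02 1.1000e-01 1.6662e+02] F [-3.88  5.46 12.43] M [ 1.732  1.66  -0.003] w 0.0116
offset [-0.05 -0.04 -0.01] turn -57.18
```

send_rows(
  motion=[
    {"offset": [0,0,0],"turn": 3},
    {"offset": [0,0,0],"turn": 3},
  ],
)

```text
t: 11.8
eef_pos: [0.4452, -0.0024, 0.3159]
ee_rot: [3.139, 0.002, 2.856]
force: [-4.4, 4.3, 12.1]
width: 0.0119
```

```bash
python3 -c "
from h import *
rel([.4455,-.003,.316],-136.2)"
```

```text
t 11.8 pos [ 0.4452 -0.0024  0.3159] rot [1.7988e+02 1.1000e-01 1.6362e+02] F [-4.36  4.26 12.12] M [1.827 1.637 0.008] w 0.0119
offset [-0.05 -0.04 -0.01] turn -60.18
```

send_rows(
  motion=[
    {"offset": [0,0,0],"turn": 3},
    {"offset": [0,0,0],"turn": 3},
  ],
)

```text
t: 12.0
eef_pos: [0.4452, -0.0025, 0.3159]
ee_rot: [3.139, 0.002, 2.803]
force: [-4.3, 4.4, 12.0]
width: 0.012
```

```bash
python3 -c "
from h import *
rel([.4455,-.003,.316],-136.2)"
```

```text
t 12.0 pos [ 0.4452 -0.0025  0.3159] rot [1.7987e+02 1.1000e-01 1.6061e+02] F [-4.28  4.37 11.97] M [1.873 1.544 0.025] w 0.012
offset [-0.05 -0.04 -0.01] turn -63.19
```

send_rows(
  motion=[
    {"offset": [0,0,0],"turn": 3},
    {"offset": [0,0,0],"turn": 3},
  ],
)

```text
t: 12.2
eef_pos: [0.4452, -0.0024, 0.3159]
ee_rot: [3.139, 0.002, 2.751]
force: [-3.5, 4.6, 11.6]
width: 0.012
```

```bash
python3 -c "
from h import *
rel([.4455,-.003,.316],-136.2)"
```

```text
t 12.2 pos [ 0.4452 -0.0024  0.3159] rot [1.7986e+02 1.1000e-01 1.5762e+02] F [-3.51  4.55 11.65] M [1.857 1.52  0.05 ] w 0.012
offset [-0.05 -0.04 -0.01] turn -66.18
```

send_rows(
  motion=[
    {"offset": [0,0,0.02],"turn": 3},
    {"offset": [0,0,0.02],"turn": 3},
  ],
)

```text
t: 12.4
eef_pos: [0.4453, -0.0024, 0.3158]
ee_rot: [3.139, 0.002, 2.699]
force: [-3.3, 4.4, 13.4]
width: 0.012
```

```bash
python3 -c "
from h import *
rel([.4455,-.003,.316],-136.2)"
```

```text
t 12.4 pos [ 0.4453 -0.0024  0.3158] rot [1.7985e+02 1.1000e-01 1.5462e+02] F [-3.28  4.44 13.35] M [1.95  1.721 0.024] w 0.012
offset [-0.05 -0.04 -0.02] turn -69.18
```

send_rows(
  motion=[
    {"offset": [0,0,0],"turn": 3},
    {"offset": [0,0,0],"turn": 3},
  ],
)

```text
t: 12.6
eef_pos: [0.4453, -0.0024, 0.3158]
ee_rot: [3.139, 0.002, 2.646]
force: [-3.6, 5.0, 13.6]
width: 0.0116
```

```bash
python3 -c "
from h import *
rel([.4455,-.003,.316],-136.2)"
```

```text
t 12.6 pos [ 0.4453 -0.0024  0.3158] rot [1.7984e+02 1.0000e-01 1.5162e+02] F [-3.62  4.96 13.57] M [1.957 1.591 0.044] w 0.0116
offset [-0.05 -0.04 -0.02] turn -72.18
```

send_rows(
  motion=[
    {"offset": [0,0,0],"turn": 3},
    {"offset": [0,0,0],"turn": 3},
  ],
)

```text
t: 12.8
eef_pos: [0.4453, -0.0024, 0.3159]
ee_rot: [3.139, 0.002, 2.594]
force: [-3.9, 4.3, 12.4]
width: 0.0114
```

```bash
python3 -c "
from h import *
rel([.4455,-.003,.316],-136.2)"
```

```text
t 12.8 pos [ 0.4453 -0.0024  0.3159] rot [1.7983e+02 1.1000e-01 1.4863e+02] F [-3.93  4.33 12.4 ] M [ 1.74   1.451 -0.005] w 0.0114
offset [-0.04 -0.04 -0.01] turn -75.17
```

send_rows(
  motion=[
    {"offset": [0,0,0],"turn": 3},
    {"offset": [0,0,0],"turn": 3},
  ],
)

```text
t: 13.0
eef_pos: [0.4454, -0.0026, 0.3159]
ee_rot: [3.139, 0.002, 2.542]
force: [-3.2, 2.1, 11.4]
width: 0.0118
```

```bash
python3 -c "
from h import *
rel([.4455,-.003,.316],-136.2)"
```

```text
t 13.0 pos [ 0.4454 -0.0026  0.3159] rot [1.7986e+02 1.2000e-01 1.4564e+02] F [-3.24  2.06 11.4 ] M [0.933 1.052 0.04 ] w 0.0118
offset [-0.03 -0.03 -0.01] turn -78.16
```

send_rows(
  motion=[
    {"offset": [0,0,0],"turn": 3},
    {"offset": [0,0,0],"turn": 3},
  ],
)

```text
t: 13.2
eef_pos: [0.4454, -0.0027, 0.3159]
ee_rot: [3.139, 0.002, 2.49]
force: [-2.9, 2.3, 11.3]
width: 0.0118
```

```bash
python3 -c "
from h import *
rel([.4455,-.003,.316],-136.2)"
```

```text
t 13.2 pos [ 0.4454 -0.0027  0.3159] rot [1.7986e+02 1.1000e-01 1.4264e+02] F [-2.86  2.26 11.29] M [0.632 0.917 0.136] w 0.0118
offset [-0.03 -0.02 -0.01] turn -81.16
```

Mz is rising to 0.14 N·m and the side moments have changed, so this looks like the stop. A small confirming nudge follows.

send_rows(
  motion=[
    {"offset": [0,0,0],"turn": 2},
    {"offset": [0,0,0],"turn": 2},
    {"offset": [0,0,0],"turn": 2},
  ],
)

```text
t: 13.5
eef_pos: [0.4454, -0.0027, 0.3159]
ee_rot: [3.139, 0.002, 2.457]
force: [-2.9, 2.0, 11.9]
width: 0.0121
```

```bash
python3 -c "
from h import *
rel([.4455,-.003,.316],-136.2)"
```

```text
t 13.5 pos [ 0.4454 -0.0027  0.3159] rot [1.7986e+02 1.1000e-01 1.4075e+02] F [-2.88  1.99 11.9 ] M [0.748 0.88  0.174] w 0.0121
offset [-0.03 -0.02 -0.01] turn -83.05
```

The torque keeps climbing at the stop (0.17 N·m). I'll let up here, relaxing the twist as it rises.

send_rows(
  motion=[
    {"offset": [0,0,-0.1],"turn": 0},
    {"offset": [0,0,-0.2],"turn": 0},
    {"offset": [0,0,-0.3],"turn": -1},
    {"offset": [0,0,-0.4],"turn": -3},
    {"offset": [0,0,-0.5],"turn": -4},
    {"offset": [0,0,-0.5],"turn": -4},
  ],
)

```text
t: 14.1
eef_pos: [0.4452, -0.0028, 0.3203]
ee_rot: [3.14, 0.001, 2.526]
force: [2.3, 2.6, 6.0]
width: 0.0116
```

```bash
python3 -c "
from h import *
rel([.4455,-.003,.316],-136.2)"
```

```text
t 14.1 pos [ 0.4452 -0.0028  0.3203] rot [1.7990e+02 8.0000e-02 1.4474e+02] F [2.28 2.57 5.99] M [ 0.938 -1.286  0.002] w 0.0116
offset [-0.03 -0.    0.43] turn -79.06
```

send_rows(
  motion=[
    {"offset": [0,0,-0.2],"turn": 0},
    {"offset": [0,0,-0.3],"turn": 0},
    {"offset": [0,0,-0.3],"turn": 0},
  ],
)

```text
t: 14.4
eef_pos: [0.4449, -0.0027, 0.3226]
ee_rot: [3.14, 0.0, 2.525]
force: [5.0, 3.8, -1.0]
width: 0.0114
```

```bash
python3 -c "
from h import *
rel([.4455,-.003,.316],-136.2)"
```

```text
t 14.4 pos [ 0.4449 -0.0027  0.3226] rot [1.7991e+02 2.0000e-02 1.4467e+02] F [ 4.95  3.78 -1.03] M [ 1.563 -2.049  0.114] w 0.0114
offset [-0.07  0.01  0.66] turn -79.13
```

send_rows(
  motion=[
    {"offset": [-0.02,0.06,0],"turn": 0},
    {"offset": [-0.02,0.06,-0.1],"turn": 0},
    {"offset": [-0.02,0.06,-0.2],"turn": 0},
    {"offset": [-0.02,0.06,-0.2],"turn": 0},
  ],
)

```text
t: 14.8
eef_pos: [0.4448, -0.0024, 0.3241]
ee_rot: [3.141, -0.001, 2.525]
force: [3.1, 5.4, -2.3]
width: 0.0119
```

```bash
python3 -c "
from h import *
rel([.4455,-.003,.316],-136.2)"
```

```text
t 14.8 pos [ 0.4448 -0.0024  0.3241] rot [ 1.7999e+02 -7.0000e-02  1.4465e+02] F [ 3.09  5.43 -2.3 ] M [ 1.999 -1.371  0.105] w 0.0119
offset [-0.09 -0.    0.81] turn -79.15
```

send_rows(
  motion=[
    {"offset": [0,0.06,0],"turn": -2},
    {"offset": [0,0.06,-0.15],"turn": -2},
    {"offset": [0,0.06,-0.3],"turn": -2},
    {"offset": [0,0.06,-0.3],"turn": -2},
  ],
)

```text
t: 15.2
eef_pos: [0.4448, -0.0024, 0.3274]
ee_rot: [-3.14, -0.001, 2.559]
force: [-0.7, 2.0, -0.7]
width: 0.0118
```

```bash
python3 -c "
from h import *
rel([.4455,-.003,.316],-136.2)"
```

```text
t 15.2 pos [ 0.4448 -0.0024  0.3274] rot [-1.7993e+02 -6.0000e-02  1.4663e+02] F [-0.71  1.97 -0.74] M [ 1.024 -0.126  0.006] w 0.0118
offset [-0.09 -0.01  1.14] turn -77.17
```

send_rows(
  motion=[
    {"offset": [0,0,-0.5],"turn": 0},
    {"offset": [0,0,-2],"turn": 0},
    {"offset": [0,0,-4],"turn": 0},
    {"offset": [-5,0,-4],"turn": 0},
    {"offset": [-6,0,-4],"turn": 0},
    {"offset": [-6,0,-4],"turn": 0},
    {"offset": [-6,0,-4],"turn": 0},
  ],
)

```text
t: 15.9
eef_pos: [0.4948, -0.0356, 0.3671]
ee_rot: [-3.14, -0.001, 2.559]
force: [0.2, -0.5, -1.2]
width: 0.0119
```

```bash
python3 - <<'E'
from stud import *
rel([.490,-.354,.36],161.8)
f=grab('wrist','w4')
cv2.imwrite('pics/w4c.png',cv2.resize(f['frame'][60:300,160:480],(800,600),interpolation=3))
stud(f,zt=.098)
E
```

```text
t 15.9 pos [ 0.4948 -0.0356  0.3671] rot [-1.7990e+02 -9.0000e-02  1.4661e+02] F [ 0.21 -0.48 -1.18] M [-0.104  0.01  -0.028] w 0.0119
offset [-17.12 -26.85   0.74] turn -15.19
slot c [ 0.4455 -0.0029] rect ((445.7455139160156, -3.0993919372558594), (4.5680317878723145, 24.169761657714844), 59.75522994995117) yaw 149.8
0 0.0995 1670
0.0195 0.0989 1129
0.03 0.096 4594
marks [0.4142 0.0076] [ 0.4771 -0.0136] mid [ 0.4456 -0.003 ] yaw -18.6 115
```

View pics/w4c.png

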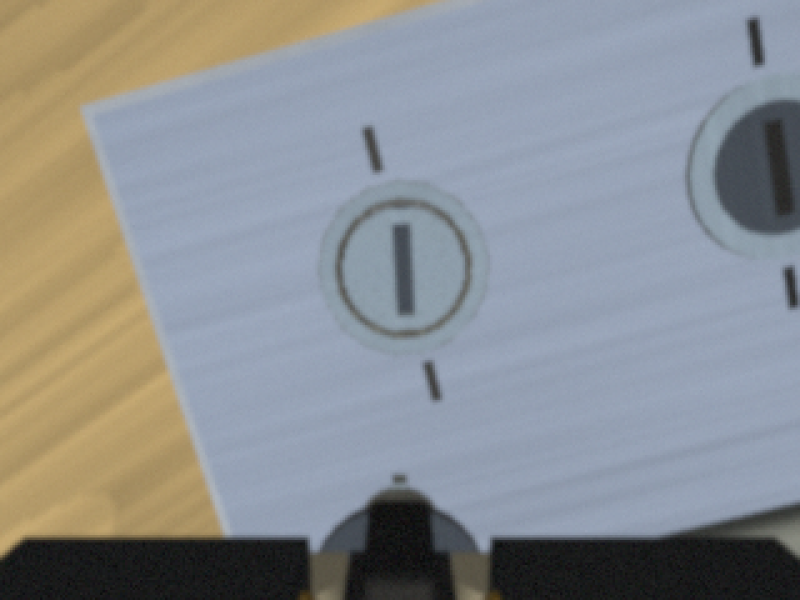

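The wrist view shows the head concentric with its rim at (403,268) and the slot close to the marks: 149.8° against 161.5°, so 0.20 rad off. The head stands 0.6 mm above the rim, so the stud is caught. Now I'll take the key back.

send_rows(
  motion=[
    {"offset": [-17,-26.8,0],"turn": -15.2},
    {"offset": [-17,-26.8,0],"turn": -15.2},
    {"offset": [-17,-26.8,0],"turn": -15.2},
    {"offset": [-17,-26.8,0],"turn": -15.2},
    {"offset": [-17,-26.8,0],"turn": -15.2},
    {"offset": [-17,-26.8,0],"turn": -15.2},
    {"offset": [-17,-26.8,0],"turn": -15.2},
    {"offset": [-17,-26.8,0],"turn": -15.2},
  ],
)

```text
t: 16.75
eef_pos: [0.4895, -0.3549, 0.3671]
ee_rot: [-3.141, -0.002, 2.823]
force: [-0.2, 0.6, -2.0]
width: 0.0122
```

send_rows(
  motion=[
    {"offset": [0,0,0],"turn": 0},
    {"offset": [0,0,0],"turn": 0},
    {"offset": [0,0,0],"turn": 0},
  ],
)

```text
t: 17.05
eef_pos: [0.4905, -0.3512, 0.368]
ee_rot: [3.141, 0.0, 2.827]
force: [0.8, 0.2, -0.8]
width: 0.0115
```

```bash
python3 - <<'E'
from h import *
rel([.4903,-.3538,.2376],161.8)
f=grab('wrist','w5')
cv2.imwrite('pics/w5c.png',cv2.resize(f['frame'][100:340,160:480],(800,600),interpolation=3))
E
```

```text
t 17.05 pos [ 0.4905 -0.3512  0.368 ] rot [1.7999e+02 2.0000e-02 1.6198e+02] F [ 0.82  0.16 -0.83] M [-0.029 -0.063  0.025] w 0.0115
offset [-0.06 -0.25 13.04] turn 0.18
```

View pics/w5c.png

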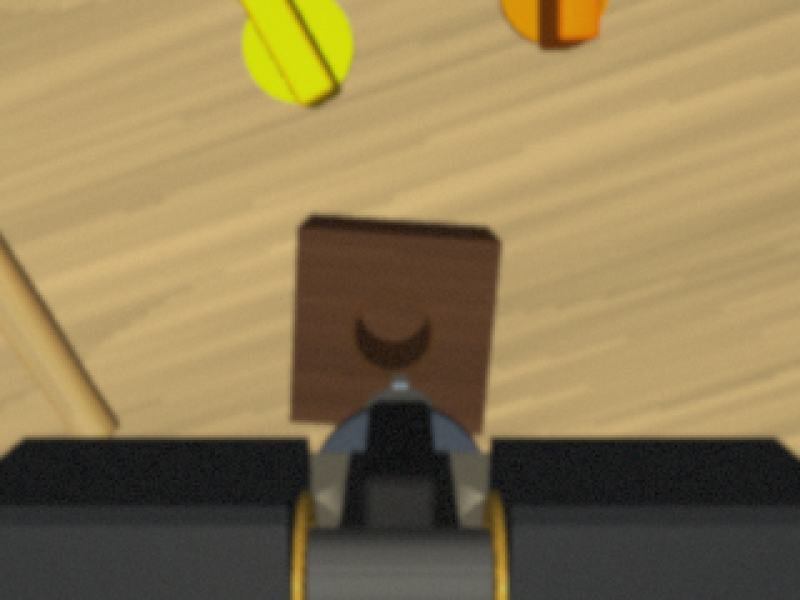

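The hole is at (393,330), about 2.4 mm to −y of the tool axis, which agrees with the computed offset. Lowering.

send_rows(
  motion=[
    {"offset": [-0.05,-0.25,3],"turn": 0},
    {"offset": [-0.05,-0.25,6],"turn": 0},
    {"offset": [-0.05,-0.25,7.5],"turn": 0},
    {"offset": [-0.05,-0.25,9],"turn": 0},
    {"offset": [-0.05,-0.25,10.5],"turn": 0},
    {"offset": [-0.05,-0.25,11.5],"turn": 0},
    {"offset": [-0.05,-0.25,12.5],"turn": 0},
    {"offset": [-0.05,-0.25,12.5],"turn": 0},
  ],
)

```text
t: 17.9
eef_pos: [0.4898, -0.3545, 0.2415]
ee_rot: [3.141, -0.002, 2.826]
force: [-0.6, -0.4, -1.6]
width: 0.012
```

send_rows(
  motion=[
    {"offset": [0,0,0.2],"turn": 0},
    {"offset": [0,0,0.4],"turn": 0},
    {"offset": [0,0,0.5],"turn": 0},
    {"offset": [0,0,0.5],"turn": 0},
  ],
)

```text
t: 18.3
eef_pos: [0.4901, -0.3551, 0.2378]
ee_rot: [-3.142, 0.0, 2.825]
force: [-0.6, -0.1, -1.1]
width: 0.012
```

```bash
python3 -c "
from h import *
rel([.4903,-.3538,.2366],161.8)"
```

```text
t 18.3 pos [ 0.4901 -0.3551  0.2378] rot [-1.8000e+02  2.0000e-02  1.6189e+02] F [-0.55 -0.11 -1.15] M [-0.012  0.034  0.022] w 0.012
offset [0.02 0.13 0.12] turn 0.09
```

Lower the last millimetre and correct y by 0.1 cm, then open.

send_rows(
  motion=[
    {"offset": [0,0.1,0.05],"turn": 0},
    {"offset": [0,0.1,0.1],"turn": 0},
    {"offset": [0,0.1,0.12],"turn": 0},
  ],
)

```text
t: 18.6
eef_pos: [0.4905, -0.3541, 0.2367]
ee_rot: [-3.142, 0.0, 2.826]
force: [-0.4, 1.3, 1.9]
width: 0.0119
```

send_rows(
  motion=[
    {"offset": [0,0,0],"turn": 0},
    {"offset": [0,0,0],"turn": 0},
    {"offset": [0,0,0],"turn": 0},
    {"offset": [0,0,0],"turn": 0},
    {"offset": [0,0,0],"turn": 0},
    {"offset": [0,0,0],"turn": 0},
    {"offset": [0,0,0],"turn": 0},
    {"offset": [0,0,0],"turn": 0},
  ],
  hand=1,
)

```text
t: 19.4
eef_pos: [0.4904, -0.3541, 0.2365]
ee_rot: [3.142, -0.0, 2.826]
force: [-0.3, -0.0, -0.3]
width: 0.0705
```

send_rows(
  motion=[
    {"offset": [0,0,0],"turn": 0},
    {"offset": [0,0,-1],"turn": 0},
    {"offset": [0,0,-3],"turn": 0},
    {"offset": [0,0,-6],"turn": 0},
    {"offset": [0,0,-10],"turn": 0},
    {"offset": [0,0,-10],"turn": 0},
    {"offset": [0,0,-10],"turn": 0},
  ],
)

```text
t: 20.1
eef_pos: [0.4905, -0.3541, 0.3385]
ee_rot: [3.142, 0.003, 2.826]
force: [-0.0, -0.2, -1.0]
width: 0.0874
```

```bash
python3 - <<'E'
from stud import *
rel([.4903,-.3538,.34],161.8)
f=grab('wrist','w6');P=pts(f)
m=np.hypot(P[...,0]-.4915,P[...,1]+.352)<.06
for lo,hi in((.044,.0525),(.0535,.057),(.087,.105)):
    q=P[m&(P[...,2]>lo)&(P[...,2]<hi)]
    if len(q)>5: print(lo,len(q),'z',np.median(q[:,2]).round(4),'spread',np.percentile(q[:,2],[5,95]).round(4),cv2.minAreaRect((q[:,:2]*1000).astype(np.float32)))
s=grab('scene','s6')
cv2.imwrite('pics/fin.png',np.hstack([cv2.resize(f['frame'],(400,300)),cv2.resize(s['frame'][150:300,180:410],(400,300))]))
E
```

```text
t 20.1 pos [ 0.4905 -0.3541  0.3385] rot [180.     0.2  161.89] F [-0.02 -0.21 -0.99] M [-0.007  0.023 -0.014] w 0.0874
offset [ 0.03  0.02 -0.15] turn 0.09
0.044 5556 z 0.0511 spread [0.0499 0.0521] ((490.45208740234375, -354.1080627441406), (70.20297241210938, 70.68402099609375), 67.83675384521484)
0.0535 828 z 0.0551 spread [0.0539 0.0561] ((489.1431579589844, -353.8399963378906), (35.489051818847656, 35.94089889526367), 69.88134765625)
0.087 1031 z 0.0948 spread [0.0929 0.096 ] ((490.3850402832031, -354.2507629394531), (11.788264274597168, 39.57658004760742), 71.63633728027344)
```

View pics/fin.png

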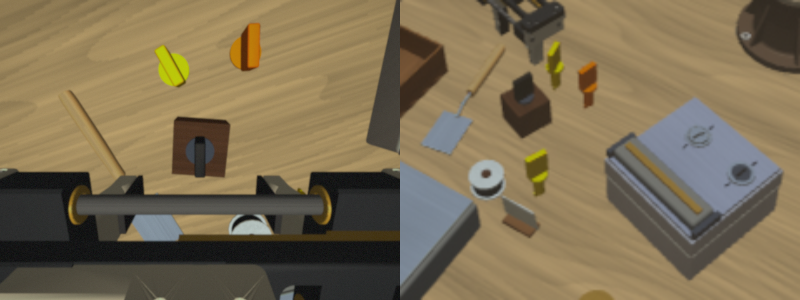

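The key stands upright and fully home: its top is at 94.8 mm, the same as at the start, and it is centred within 0.5 mm. The gripper is clear and the bystanders look unmoved, so I'm handing in.

```bash
python3 -c "
from station import *
job_done()"
```

```text
the job is handed in; nothing more can be done
```

The stud is turned and sitting in its catch, the key is back in its holder, and I handed the job in after about 20 s of robot time. `job_done()` gave no verdict.

**What I did:** I took the black-handled key from the holder and put its blade in the slot of the proud stud. I pressed until the stud bottomed, about 9 mm down, then turned it clockwise about 80° until the torque rose at the stop (0.17 N·m). I let it rise into its catch and stood the key back in the hole. The highest reading at the wrist was about 18 N.

**Last checks:**
- **Stud:** the head is 0.6 mm above the rim, and the slot is about 12° (0.20 rad) from the marks.
- **Key:** the handle top is at 94.8 mm, the same as at the start. Its axis is within about 0.5 mm of the holder's centre (the collar measured about 1.3 mm off), it is upright, and the gripper is open and about 10 cm above it.
- **Other items:** those in the final pictures (spool, card, spatula and the look-alike keys) look unmoved. I did not measure them, and I did not re-check the cartons, blue box and jar.

**What disagreed:** trying to find the slot in the side-camera picture failed because the resolution was too low, so I used only the wrist-camera position. Side loads of about 4–7 N showed while pressing, turning and pulling the key out; I eased some of them with small sideways corrections.

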